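Reload the water filter holder

ROBOT

A 6-joint arm with a two-finger parallel gripper is mounted at the origin on a cart in front of the work surface, level with it; the furniture and walls round the work are solid. World frame = base frame: x ahead of the robot, y to its left, z up, the work surface at z = 0. Lengths are in m, angles in rad, forces in N, time in s.
With the tool pointing down it reaches from about 0.35 to 0.85 m from the base axis. Payload 8.1 kg.
Tool frame: the origin (TCP) lies at the very end of the fingers, on their centre line; the grasp point (between the pads) lies 19 mm behind it; z points along the fingers, y is the line along which they close (so a half turn about z gives the same grasp; the last joint's range is limited). The gripper opens to 93 mm and grips with 3 to 60 N. Pads are 15 mm wide; open, the fingers measure 128 mm over their backs; the gripper's body (75 mm by 188 mm) begins 65 mm behind the grasp point.
Start: joints at [1.16, 0.13, 1.488, -0, 1.523, -0.085], TCP at [0.192, 0.568, 0.219] pointing down, gripper open.
Joint ranges: [-2.96, 2.96], [-0.89, 2.26], [0.02, 2.5], [-1.34, 4.48], [0, 2.73], [-2.66, 2.66]. Speed limits (rad/s): [2.39, 2.39, 2.79, 3.14, 3.14, 3.14].

INTERFACE

Orientations are given as a rotation vector (axis times angle).
In Python, from plant import robot gives the robot as it stands.
- The arm moves only by the tool play_rows, never from a script. Its argument "deltas" is one flat list of numbers, 5 for each row, row after row: the shift along the tool's x, y, z in mm, then the turn about the tool's z in degrees, then the finger opening in mm, from 0 to 93. A call has 1 to 10 rows; each row shifts and turns the commanded pose from where the row before left it, along the tool's axes as they then stand; what a row does not reach is not made up. A row lasts 1/12 s, in which the tool goes at most 41.7 mm and 7.16 degrees, less where a joint would pass 70% of its speed; a pose out of reach is approached as far as the arm can. A call with a gripper value outside its range is refused whole. The fingers move at their own pace and stop on an object; "newtons" is the grip in N (left out, the last holds). Time passes only in rows, so rows that do not move let the fingers close. It gives the time, the measured TCP pose, the force, the opening and the grip force at its end, in the units of the state.
- robot.read_state(): the state, without advancing time (a new reading comes with each control period).
- robot.read_camera(name): name is "scene" or "side" or "wrist"; returns a dict with "pixels" (480x640x3 uint8, blue, green, red), "mtx" (3x3 intrinsics, pixels), "eye" and "rotation" of the camera in the world. Camera axes: x right, y up, looking along -z (the intrinsics and any distortion apply to the point x, -y, -z); pixel columns grow to the right and rows downward; lengths in m; the calibration is good to about 2 mm. The wrist camera is an equidistant fisheye: a pixel r from the principal point sees the ray r / f radians off the axis. A picture is of the moment at which its call begins. There is no depth.
- robot.close_job(): hands the job in; it is judged then, once.
The state is a dict: "t": time; "q": joint angles; "dq": joint speeds; "joint_torque": joint torques, N m; "tool_pos": TCP position; "orientation": TCP orientation; "force": force on the tool from outside, world axes, zero at the start; "wrist_torque": the same for the moment, N m; "opening": finger opening in m; "gripper_force": force on a finger pad.
Only numpy, scipy, OpenCV 4.12 (cv2) and the standard library are available. Lean on these libraries where they do the work, as an engineer would, in place of code of your own. Each camera call takes 0.05 s, during which the arm holds its last target. There are 200 camera calls.

TASK

Reload the water filter holder: thread the three filter rings onto its steel post in order, the wide black one first, then the middle white one, then the small green one on top. Press the stack down the post until the grey lift plate is fully home at the bottom, then swing the blue keeper arm all the way in so that its fork straddles the post above the rings. Leave the tea light, the dip bowl and the salt shaker where they stand.

Things in the scene. Friction and masses are not known exactly. Their poses are not given: they have to be found in the camera images.
- holder: Filter holder, fixed: white foot (92 mm across, 17 mm high) with an upright steel post in its middle, 18 mm thick, its last 12 mm tapered. Origin: on the post's axis at worktop level, z up. A steel pillar 75 mm from the post, at (0, -75 mm), 18 mm thick with a 26 mm hub, 88 mm high, carries the keeper arm.
- post_tip (a point): Tip of the steel post, 116 mm above the worktop.
- lift_top (a point): Centre of the top face of the grey round lift plate (60 mm across, 6 mm thick) that slides on the post and carries the rings. It starts 45 to 53 mm above the worktop; fully home at 23 mm.
- lift (a joint): Travel of the lift plate down the post, m: 0 = up (top face 53 mm above the worktop), 0.030 = fully home. Starts at 0 to 0.008. Friction of about 6 N holds it where it is left: it carries the rings and moves only when they are pressed. No spring.
- keeper (a joint): Angle of the keeper arm about its pillar, rad: 0 = fully in, at its stop (arm points from pillar to post, the holder's +y), growing as it swings out to the holder's +x (clockwise from above), up to 2.0. Starts at 1.5 to 1.9, moves easily (about 0.5 N at the knob), stays where left.
- keeper_knob (a point): Upright orange knob on the keeper arm, to push it by: 14 mm pin with a 17 mm ball on top, 80 to 122 mm above the worktop; the point is on its axis at 100 mm. With the arm at 0 it is at (26 mm, 0) in the holder's frame, beside the post; it circles the pillar at 79 mm.
- keeper_fork (a point): Centre of the slot in the keeper's fork; on the post's axis when the arm is at 0. The blue arm is flat, 74 to 80 mm above the worktop; its slot, 26 mm wide, opens to the side it closes towards. Rings that are fully home end at 71 mm and pass under it; higher ones block it.
- ring_wide_mid (a point): Wide filter ring, black, 66 mm across, hole 25 mm across, 16 mm high, flat on both faces, either face may be up. The point is its centre, at mid-height; z along the hole. Starts lying flat on the worktop. 60 g.
- ring_middle_mid (a point): Middle filter ring, white, 56 mm across, hole 25 mm across, 16 mm high, flat on both faces, either face may be up. The point is its centre, at mid-height; z along the hole. Starts lying flat on the worktop. 50 g.
- ring_small_mid (a point): Small filter ring, green, 46 mm across, hole 25 mm across, 16 mm high, flat on both faces, either face may be up. The point is its centre, at mid-height; z along the hole. Starts lying flat on the worktop. 40 g.
- tea_light: Tea light in a metal cup, 38 mm across, 15 mm high, loose; bystander. Origin at the centre of its underside.
- dip_bowl: Small cream-white dip bowl, 82 mm across, 34 mm high, loose; bystander. Origin at the centre of its underside.
- salt_shaker: Glass shaker with a white cap, 44 mm across, 109 mm high, loose; bystander. Origin at the centre of its underside.
Things that resemble listed ones, but are neither listed nor needed, are in the scene too. Of the things that look like the part that bears ring_wide_mid, the larger one is meant. Of the things that look like the part that bears ring_middle_mid, the smaller one is meant.

How it is judged:
By the outcome, as a careful person would: the job done as asked, in the order asked, and still so for the second after the job is handed in, with the robot touching nothing.
It also fails if it takes over 72 s, if anything falls off the work surface, if the arm or the gripper's body presses on something with over 40 N, if the wrist force passes 120 N, or if a joint passes its speed limit or range.

## Working session

There is one attempt and no reset: what is moved stays moved. The work goes in short steps, Python scripts to look and compute and a tool call to move; the robot and the scene stay as the last step left them, time stands still between calls to the robot, and variables do not carry over. Pictures are saved under pics/ and viewed, at most 10 in all, crops included, and the job is handed in when it is done.

Besides the shell and the picture viewer there is one more tool, called by a JSON object that holds its "op" and its "data". play_rows: Moves the arm, as the interface text tells. Its arguments: {"type":"object","properties":{"deltas":{"type":"array"},"newtons":{"type":"number"}},"required":["deltas"]}

```bash
mkdir -p pics; ls; python3 - <<'E'
from plant import robot
import cv2,numpy as np,pickle
s=robot.read_state();print(s)
d={}
for n in("scene","side","wrist"):
    c=robot.read_camera(n);d[n]=c
    cv2.imwrite(f"pics/{n}0.png",c["pixels"]);print(n,c["mtx"].tolist(),c["eye"],c["rotation"],[k for k in c])
pickle.dump(d,open("d0.pkl","wb"))
E
```

```text
pics
{'t': 0.0, 'q': array([ 1.15955760e+00,  1.31136667e-01,  1.48927452e+00, -8.47581639e-06,
        1.52301548e+00, -8.54187078e-02]), 'dq': array([-0.00211159, -0.001546  ,  0.00088244, -0.00161399, -0.00165617,
       -0.00140307]), 'joint_torque': array([-6.21837953e-04, -5.59830594e+01, -4.91763747e+01,  7.68582872e-02,
        3.57072044e-02, -2.47348516e-04]), 'tool_pos': array([0.19181368, 0.56790761, 0.21760471]), 'orientation': array([-5.09463449e-01, -3.09955852e+00,  2.79537037e-03]), 'force': array([-1.60050444,  0.73177218, -0.53675183]), 'wrist_torque': array([0.0268885 , 0.0115343 , 0.01898113]), 'gripper_force': 0.0, 'opening': 0.0928435317230268}
scene [[495.8613808879387, 0.0, 318.4253480927376], [0.0, 495.8613808879387, 234.18550532824338], [0.0, 0.0, 1.0]] [-0.10889713 -0.74274662  1.11441518] [ 0.75648386 -0.27329816 -0.68939366] ['pixels', 'mtx', 'eye', 'rotation']
side [[573.3672212350364, 0.0, 330.54166141935565], [0.0, 573.3672212350364, 237.75569734655426], [0.0, 0.0, 1.0]] [0.06365233 1.0976361  0.66089427] [ 0.29016461 -1.48722869 -2.33580357] ['pixels', 'mtx', 'eye', 'rotation']
wrist [[371.64829954431775, 0.0, 321.71049142247875], [0.0, 371.64829954431775, 238.4689938708656], [0.0, 0.0, 1.0]] [0.12830771 0.58954201 0.38360616] [-0.21767246 -0.15533591  1.23927448] ['pixels', 'mtx', 'eye', 'rotation']
```

View pics/scene0.png

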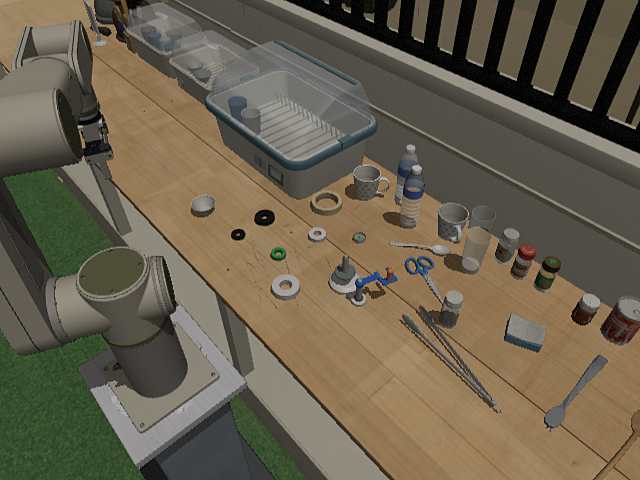

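View pics/side0.png

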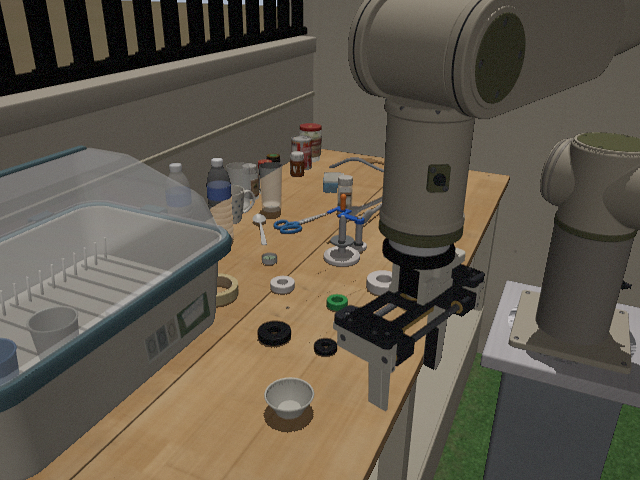

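```bash
cat > h.py <<'E'
import cv2,numpy as np
from scipy.spatial.transform import Rotation as R
def ray(c,u,v):
    K=c["mtx"];d=np.array([(u-K[0,2])/K[0,0],-(v-K[1,2])/K[1,1],-1.])
    return np.array(c["eye"]),R.from_rotvec(c["rotation"]).apply(d)
def onplane(c,u,v,z):
    e,d=ray(c,u,v);return e+d*(z-e[2])/d[2]
def tri(a,ua,b,ub):
    A=np.zeros((3,3));y=np.zeros(3)
    for c,u in((a,ua),(b,ub)):
        e,d=ray(c,*u);d=d/np.linalg.norm(d);P=np.eye(3)-np.outer(d,d);A+=P;y+=P@e
    return np.linalg.solve(A,y)
def comps(mask,c,z,win,amin=40):
    n,l,s,ct=cv2.connectedComponentsWithStats(mask.astype(np.uint8))
    out=[]
    for i in range(1,n):
        x,y,w,h,a=s[i]
        if a<amin or not(win[0]<ct[i][0]<win[2] and win[1]<ct[i][1]<win[3]):continue
        cs,_=cv2.findContours((l==i).astype(np.uint8),cv2.RETR_EXTERNAL,cv2.CHAIN_APPROX_NONE)
        m=cv2.moments(cv2.convexHull(cs[0]));u,v=m["m10"]/m["m00"],m["m01"]/m["m00"]
        out.append((round(u,1),round(v,1),w,h,onplane(c,u,v,z).round(4)))
    return out
E
python3 - <<'E'
import pickle;from h import *
d=pickle.load(open("d0.pkl","rb"))
W={"scene":(190,190,400,320),"side":(250,235,400,420)}
for n in("scene","side"):
    c=d[n];p=c["pixels"];hsv=cv2.cvtColor(p,cv2.COLOR_BGR2HSV);H,S,V=[hsv[...,i].astype(int) for i in range(3)]
    for k,m in(("black",V<50),("green",(H>45)&(H<85)&(S>120)&(V>50)),("white",(S<45)&(V>110))):
        for o in comps(m,c,.008,W[n]):print(n,k,*o)
a=d["scene"]["pixels"][230:320,300:410];b=d["side"]["pixels"][180:270,310:400]
cv2.imwrite("pics/z.png",np.hstack([cv2.resize(a,None,fx=4,fy=4,interpolation=2),cv2.resize(b,None,fx=4,fy=4,interpolation=2)]))
E
```

```text
scene black 264.1 217.4 21 16 [0.5353 0.277  0.008 ]
scene black 237.7 234.1 14 11 [0.4261 0.2712 0.008 ]
scene green 278.2 253.3 15 12 [0.4703 0.1196 0.008 ]
scene white 399.0 191.9 9 20 [0.9586 0.0676 0.008 ]
scene white 201.7 202.8 21 16 [0.422  0.4782 0.008 ]
scene white 317.0 233.1 17 13 [0.6158 0.1061 0.008 ]
scene white 344.3 282.2 31 20 [ 0.5415 -0.0975  0.008 ]
scene white 285.4 284.7 28 22 [0.4094 0.0088 0.008 ]
scene white 358.9 299.4 15 11 [ 0.529  -0.1699  0.008 ]
side black 274.0 333.3 33 24 [0.5324 0.2767 0.008 ]
side black 325.1 347.0 23 17 [0.423  0.2751 0.008 ]
side green 336.4 302.0 20 16 [0.4671 0.1168 0.008 ]
side white 341.6 254.4 36 18 [ 0.5446 -0.0977  0.008 ]
side white 380.3 279.1 25 22 [ 0.4144 -0.0195  0.008 ]
side white 282.0 281.8 25 13 [0.6142 0.0894 0.008 ]
side white 288.8 394.1 50 35 [0.4241 0.4222 0.008 ]
```

View pics/z.png

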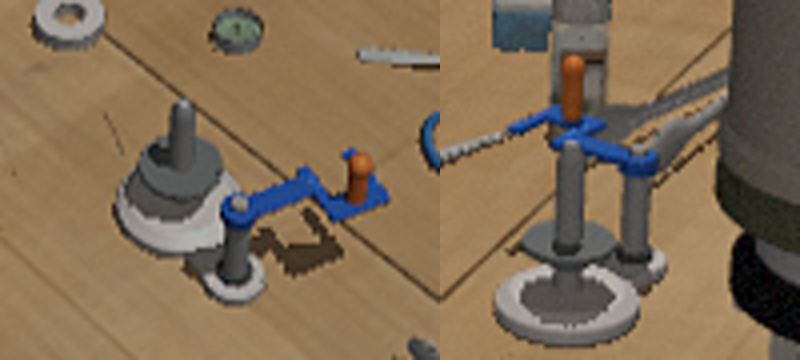

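```bash
python3 - <<'E'
import pickle;from h import *
d=pickle.load(open("d0.pkl","rb"));a,b=d["scene"],d["side"]
t=tri(a,(345.75,255.5),b,(342.5,215.8));p=tri(a,(359.8,281),b,(359.3,219.5));k=tri(a,(390.2,270.3),b,(343.2,195.9))
print(t,p,k,np.linalg.norm((t-p)[:2]))
for z in(.1155,):print(onplane(a,345.75,255.5,z),onplane(b,342.5,215.8,z))
for z in(.088,):print(onplane(a,359.8,281,z),onplane(b,359.3,219.5,z))
for z in(.115,):print(onplane(a,390.2,270.3,z),onplane(b,343.2,195.9,z))
print(R.from_rotvec([-5.09463449e-01, -3.09955852e+00,  2.79537037e-03]).as_matrix().round(3))
E
```

```text
[ 0.54496591 -0.09502058  0.11534816] [ 0.52870764 -0.16658106  0.08183421] [ 0.59302789 -0.2142439   0.11809047] 0.07338415569814596
[ 0.54621742 -0.09462273  0.1155    ] [ 0.54333526 -0.09333667  0.1155    ]
[ 0.5281315  -0.16903093  0.088     ] [ 0.52027515 -0.14999966  0.088     ]
[ 0.59722774 -0.21195744  0.115     ] [ 0.59375019 -0.21942474  0.115     ]
[[-0.947  0.32  -0.001]
 [ 0.32   0.947 -0.002]
 [ 0.    -0.002 -1.   ]]
```

View pics/wrist0.png

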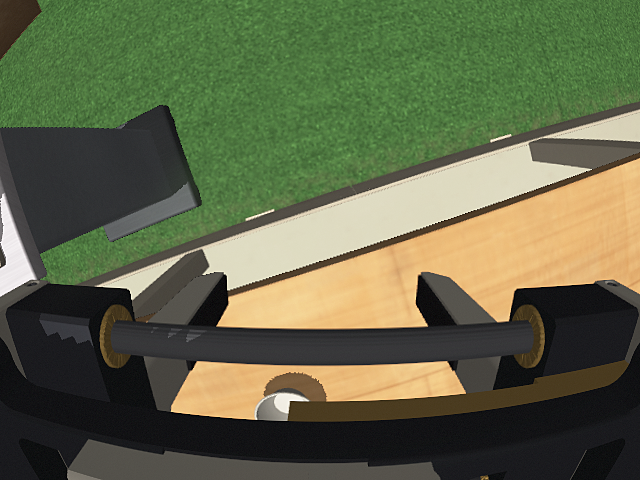

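{"op": "play_rows", "data": {"deltas": [-31, -17.5, 0, 0, 93, -31, -17.5, 0, 0, 93, -31, -17.5, 0, 0, 93, -31, -17.5, 0, 0, 93, -31, -17.5, 0, 0, 93, -31, -17.5, 0, 0, 93, -31, -17.5, 0, 0, 93, -31, -17.5, 0, 0, 93, -31, -17.5, 0, 0, 93, -31, -17.5, 0, 0, 93]}}

```text
t: 0.98
tool_pos: [0.4304, 0.3019, 0.2185]
orientation: [-0.509, -3.1, 0.0]
force: [0.3, 1.1, 0.2]
opening: 0.0932
gripper_force: 0.0
```

{"op": "play_rows", "data": {"deltas": [-31, -17.5, 0, 0, 93, -31, -17.5, 0, 0, 93, -31, -17.5, 0, 0, 93, -31, -17.5, 0, 0, 93, -31, -17.5, 0, 0, 93]}}

```text
t: 1.4
tool_pos: [0.5493, 0.1693, 0.2184]
orientation: [-0.51, -3.1, 0.0]
force: [0.3, 0.7, -0.6]
opening: 0.0931
gripper_force: 0.0
```

{"op": "play_rows", "data": {"deltas": [0, 0, 0, 7, 93, 0, 0, 0, 7, 93, 0, 0, 0, 7, 93, 0, 0, 0, 7, 93, 0, 0, 0, 7, 93, 0, 0, 0, 7, 93, 0, 0, 0, 7, 93, 0, 0, 0, 7, 93, 0, 0, 0, 5, 93, 0, 0, 0, 0, 93]}}

```text
t: 2.23
tool_pos: [0.5483, 0.1709, 0.2182]
orientation: [-2.017, -2.408, 0.001]
force: [-0.5, 0.0, -0.9]
opening: 0.0929
gripper_force: 0.0
```

```bash
python3 - <<'E'
from plant import robot
import cv2,pickle
from h import *
s=robot.read_state();print(s["t"],s["tool_pos"],s["q"],R.from_rotvec(s["orientation"]).as_matrix().round(3))
d={n:robot.read_camera(n) for n in("wrist","scene","side")}
pickle.dump((s,d),open("d1.pkl","wb"));cv2.imwrite("pics/w1.png",d["wrist"]["pixels"])
print(d["wrist"]["eye"],d["wrist"]["rotation"])
E
```

```text
2.2333 [0.54831161 0.17086007 0.21822452] [ 2.12810210e-01  6.22011140e-02  1.56154938e+00 -4.95667325e-06
  1.51857901e+00  3.66273887e-02] [[-0.175  0.985 -0.001]
 [ 0.985  0.175 -0.   ]
 [-0.    -0.001 -1.   ]]
[0.53715896 0.23725087 0.38414924] [-0.24795548 -0.02375606  0.17609715]
```

View pics/w1.png

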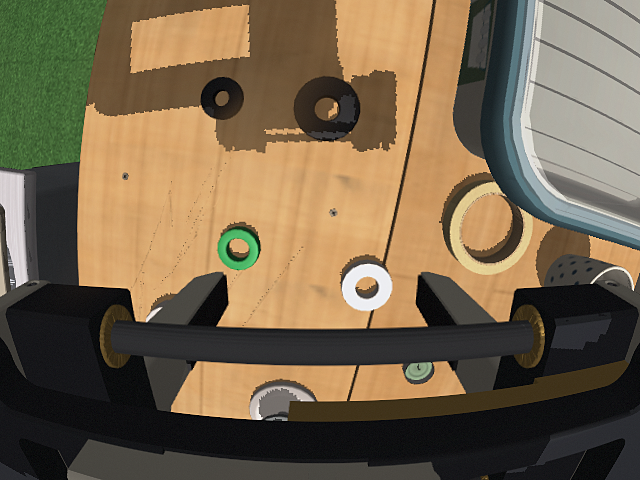

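```bash
cat >> h.py <<'E'
def wray(c,u,v):
    K=c["mtx"];x,y=(u-K[0,2])/K[0,0],(v-K[1,2])/K[1,1];th=np.hypot(x,y);s=np.sin(th)/max(th,1e-9)
    return np.array(c["eye"]),R.from_rotvec(c["rotation"]).apply([x*s,-y*s,-np.cos(th)])
def wplane(c,u,v,z):
    e,d=wray(c,u,v);return e+d*(z-e[2])/d[2]
def wring(c,mask,win,z=.016):
    "outer contour of the largest blob in win, cast on plane z: circle fit"
    m=np.zeros(mask.shape,np.uint8);x0,y0,x1,y1=win;m[y0:y1,x0:x1]=mask[y0:y1,x0:x1]
    cs,_=cv2.findContours(m,cv2.RETR_EXTERNAL,cv2.CHAIN_APPROX_NONE);k=max(cs,key=cv2.contourArea)[:,0]
    P=np.array([wplane(c,u,v,z)[:2] for u,v in k],np.float32)
    (x,y),r=cv2.minEnclosingCircle(P);A=np.c_[2*P,np.ones(len(P))];q=np.linalg.lstsq(A,(P**2).sum(1),rcond=None)[0]
    return np.round([x,y,r,q[0],q[1],np.sqrt(q[2]+q[0]**2+q[1]**2)],4)
def masks(p):
    hsv=cv2.cvtColor(p,cv2.COLOR_BGR2HSV);H,S,V=[hsv[...,i].astype(int) for i in range(3)]
    return {"black":V<45,"green":(H>45)&(H<85)&(S>120)&(V>50),"white":(S<45)&(V>110)}
E
python3 - <<'E'
import pickle;from h import *
s,d=pickle.load(open("d1.pkl","rb"));c=d["wrist"];m=masks(c["pixels"])
print(wring(c,m["black"],(285,68,370,146)),wring(c,m["green"],(210,220,270,275)),wring(c,m["white"],(335,255,400,318)))
print(wplane(c,327,108,.016),wplane(c,239,248,.016),wplane(c,366,287,.016))
E
```

```text
[0.5378 0.2763 0.0312 0.5424 0.2772 0.0219] [0.47   0.1184 0.0228 0.4696 0.1184 0.0218] [0.611  0.1007 0.0277 0.6111 0.1008 0.0269]
[0.53619945 0.27548138 0.016     ] [0.47091816 0.11996882 0.016     ] [0.61031058 0.10095167 0.016     ]
```

{"op": "play_rows", "data": {"deltas": [35, 2, 20, 0, 93, 35, 2, 20, 0, 93, 35, 2, 20, 0, 93, 0, 0, 38, 0, 93, 0, 0, 38, 0, 93, 0, 0, 38, 0, 93, 0, 0, 30, 0, 93, 0, 0, 8, 0, 93, 0, 0, 0, 0, 93]}}

```text
t: 3.13
tool_pos: [0.5331, 0.2743, 0.0039]
orientation: [-2.008, -2.412, 0.008]
force: [1.0, -0.0, -0.1]
opening: 0.0928
gripper_force: 0.0
```

{"op": "play_rows", "data": {"deltas": [0, 0, 0, 0, 60, 0, 0, 0, 0, 60, 0, 0, 0, 0, 60, 0, 0, 0, 0, 60, 0, 0, 0, 0, 60, 0, 0, 0, 0, 60], "newtons": 20}}

```text
t: 3.63
tool_pos: [0.5364, 0.2756, 0.0079]
orientation: [2.012, 2.412, 0.002]
force: [-1.0, -1.0, 5.9]
opening: 0.0647
gripper_force: 19.9
```

{"op": "play_rows", "data": {"deltas": [0, 0, -20, 0, 60, 0, 0, -40, 0, 60, 0, 0, -40, 0, 60, 0, 0, -40, 0, 60, 0, 0, -40, 0, 60, -20, -3, -15, 0, 60, -33, -4, 0, 0, 60, -33, -4, 0, 0, 60, -33, -4, 0, 0, 60, -33, -4, 0, 0, 60]}}

```text
t: 4.47
tool_pos: [0.544, 0.1211, 0.2019]
orientation: [2.011, 2.413, 0.0]
force: [1.2, -0.5, -0.8]
opening: 0.0648
gripper_force: 19.8
```

{"op": "play_rows", "data": {"deltas": [-35, -4, 0, 0, 60, -35, -4, 0, 0, 60, -35, -4, 0, 0, 60, -35, -4, 0, 0, 60, -35, -4, 0, 0, 60, -35, -4, 0, 0, 60, -35, -4, 0, 0, 60, -35, -4, 0, 0, 60, -20, -3, 0, 0, 60, 0, 0, 0, 0, 60]}}

```text
t: 5.3
tool_pos: [0.563, -0.1834, 0.2014]
orientation: [2.017, 2.408, -0.002]
force: [0.6, -1.0, 0.0]
opening: 0.0651
gripper_force: 19.8
```

```bash
python3 - <<'E'
from plant import robot
import pickle
from h import *
s=robot.read_state();print(s["t"],s["tool_pos"],s["q"],s["opening"],s["gripper_force"],s["force"])
d={n:robot.read_camera(n) for n in("wrist","scene","side")}
pickle.dump((s,d),open("d2.pkl","wb"))
a=d["wrist"]["pixels"];b=d["side"]["pixels"][120:280,280:440]
cv2.imwrite("pics/w2.png",np.hstack([a,cv2.resize(b,(160,160)),])if 0 else np.vstack([a[120:],np.hstack([cv2.resize(b,(240,240)),np.zeros((240,400,3),np.uint8)])]))
E
```

```text
5.3 [ 0.56300897 -0.18338644  0.20138028] [-4.00537403e-01  1.17284655e-01  1.53387686e+00 -1.45397960e-03
  1.49018428e+00 -5.76688498e-01] 0.0650911322861921 19.823825801722705 [ 0.60974127 -0.99540787  0.04374134]
```

View pics/w2.png

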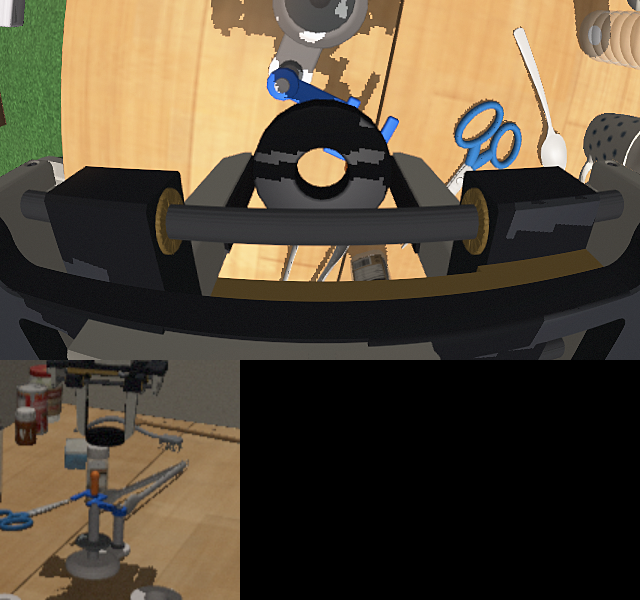

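```bash
python3 - <<'E'
import pickle;from h import *
s,d=pickle.load(open("d2.pkl","rb"));c=d["wrist"]
cv2.imwrite("pics/w2c.png",cv2.resize(c["pixels"][60:220,230:420],None,fx=4,fy=3.75,interpolation=cv2.INTER_CUBIC)[:600])
E
```

```text
(no output)
```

View pics/w2c.png

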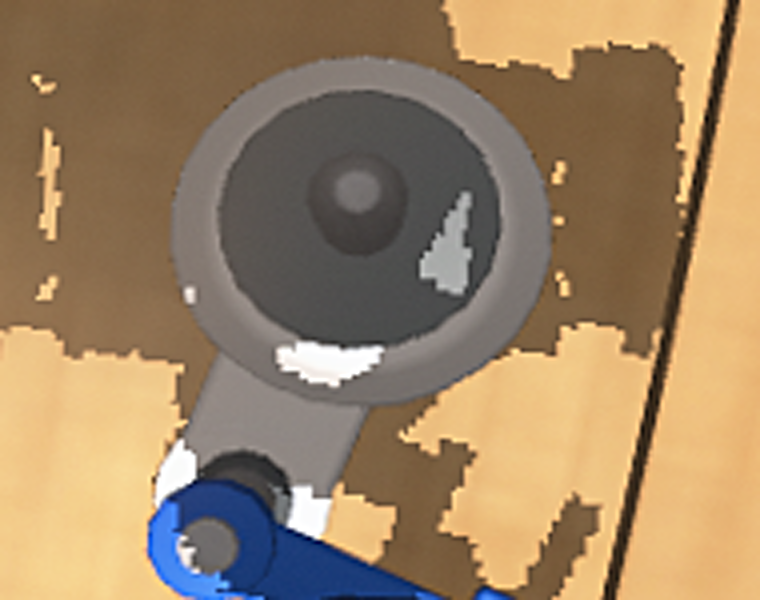

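```bash
python3 - <<'E'
import pickle;from h import *
s,d=pickle.load(open("d2.pkl","rb"));c=d["wrist"]
tip=wplane(c,319.5,110.9,.116);pil=wplane(c,282.5,205.3,.088);print(tip,pil,np.linalg.norm((tip-pil)[:2]))
for z in(.045,.049,.053):print(z,wplane(c,320,118.1,z),np.linalg.norm(wplane(c,284.75,118,z)-wplane(c,355.25,118,z)))
print("foot",wplane(c,320.3,121.3,.015))
E
```

```text
[ 0.54665375 -0.09387424  0.116     ] [ 0.53083192 -0.16647291  0.088     ] 0.07430274877330252
0.045 [ 0.54673272 -0.09350884  0.045     ] 0.06039753400945317
0.049 [ 0.54679541 -0.09379791  0.049     ] 0.05964773845220078
0.053 [ 0.54685811 -0.09408699  0.053     ] 0.05889794289494817
foot [ 0.54707555 -0.09429111  0.015     ]
```

{"op": "play_rows", "data": {"deltas": [30, 0, 0, 0, 60, 30, 0, 0, 0, 60, 31, 0, 0, 0, 60, 0, 0, 20, 0, 60, 0, 0, 20, 0, 60, 0, 0, 10, 0, 60, 0, 0, 0, 0, 60]}}

```text
t: 6.03
tool_pos: [0.5453, -0.0876, 0.1487]
orientation: [-2.007, -2.411, 0.003]
force: [-0.1, -0.2, -0.9]
opening: 0.0647
gripper_force: 19.8
```

{"op": "play_rows", "data": {"deltas": [-6, 0, 0, 0, 60, 0, 0, 0, 0, 60, 0, 0, 0, 0, 60]}}

```text
t: 6.28
tool_pos: [0.5492, -0.0961, 0.1531]
orientation: [2.012, 2.41, 0.001]
force: [0.0, -0.4, -0.2]
opening: 0.0646
gripper_force: 19.8
```

{"op": "play_rows", "data": {"deltas": [2, -2, 0, 0, 60, 0, 0, 0, 0, 60, 0, 0, 0, 0, 60, 0, 0, 0, 0, 60]}}

```text
t: 6.62
tool_pos: [0.5461, -0.0939, 0.152]
orientation: [2.012, 2.412, 0.0]
force: [0.0, -1.1, -0.4]
opening: 0.065
gripper_force: 19.8
```

{"op": "play_rows", "data": {"deltas": [0, 0, 15, 0, 60, 0, 0, 15, 0, 60, 0, 0, 15, 0, 60, 0, 0, 15, 0, 60, 0, 0, 15, 0, 60, 0, 0, 10, 0, 60, 0, 0, 0, 0, 60, 0, 0, 0, 0, 60]}}

```text
t: 7.28
tool_pos: [0.5456, -0.0937, 0.0664]
orientation: [-2.012, -2.412, 0.001]
force: [0.2, 0.7, 0.1]
opening: 0.0649
gripper_force: 19.8
```

{"op": "play_rows", "data": {"deltas": [0, 0, 4, 0, 60, 0, 0, 4, 0, 60, 0, 0, 0, 0, 60, 0, 0, 0, 0, 60]}}

```text
t: 7.62
tool_pos: [0.5463, -0.0939, 0.059]
orientation: [2.012, 2.412, 0.0]
force: [0.5, -0.5, -0.6]
opening: 0.0648
gripper_force: 19.8
```

{"op": "play_rows", "data": {"deltas": [0, 0, 0, 0, 90, 0, 0, 0, 0, 90, 0, 0, 0, 0, 90, 0, 0, 0, 0, 90, 0, 0, -15, 0, 90, 0, 0, -30, 0, 90, 0, 0, -40, 0, 90, 0, 0, -40, 0, 90, 0, 0, 0, 0, 93, 0, 0, 0, 0, 93]}}

```text
t: 8.45
tool_pos: [0.5483, -0.0944, 0.1875]
orientation: [2.008, 2.408, 0.005]
force: [-0.9, -0.1, -0.1]
opening: 0.0926
gripper_force: 0.0
```

```bash
python3 - <<'E'
from plant import robot
import pickle
from h import *
s=robot.read_state();print(s["t"],s["tool_pos"],s["q"],R.from_rotvec(s["orientation"]).as_matrix()[:2,:2].round(3).tolist())
d={n:robot.read_camera(n) for n in("scene","side")}
pickle.dump((s,d),open("d3.pkl","wb"))
a=d["scene"]["pixels"][200:350,260:460];b=d["side"]["pixels"][160:300,270:420]
cv2.imwrite("pics/p3.png",np.hstack([cv2.resize(a,(400,300)),cv2.resize(b,(321,300))]))
E
```

```text
8.45 [ 0.54828092 -0.09442102  0.18748886] [-2.62707592e-01  2.19004243e-02  1.65925665e+00  1.33452976e-05
  1.45339193e+00 -4.43068990e-01] [[-0.179, 0.984], [0.984, 0.179]]
```

View pics/p3.png

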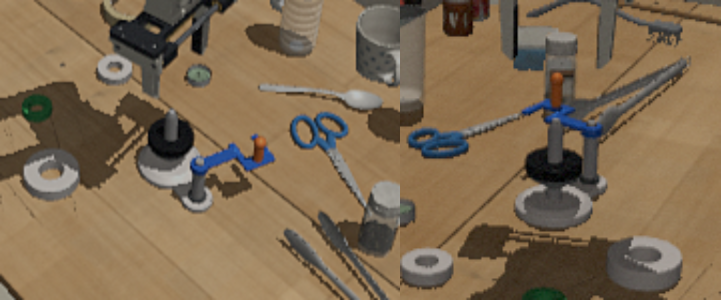

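{"op": "play_rows", "data": {"deltas": [30, 16.3, 0, 0, 93, 30, 16.3, 0, 0, 93, 30, 16.3, 0, 0, 93, 30, 16.3, 20, 0, 93, 30, 16.3, 20, 0, 93, 30, 16.3, 20, 0, 93, 0, 0, 35, 0, 93, 0, 0, 25, 0, 93, 0, 0, 0, 0, 93, 0, 0, 0, 0, 93]}}

```text
t: 9.38
tool_pos: [0.6067, 0.1006, 0.06]
orientation: [-2.009, -2.409, 0.008]
force: [0.4, -0.1, 0.8]
opening: 0.093
gripper_force: 0.0
```

{"op": "play_rows", "data": {"deltas": [0, 0, 0, 0, 93, 0, 0, 0, 0, 93]}}

```text
t: 9.55
tool_pos: [0.6113, 0.1004, 0.0658]
orientation: [2.012, 2.41, 0.003]
force: [0.6, -0.5, 0.8]
opening: 0.0929
gripper_force: 0.0
```

Well centred; down 57 and close.

{"op": "play_rows", "data": {"deltas": [0, 0, 25, 0, 93, 0, 0, 20, 0, 93, 0, 0, 10, 0, 93, 0, 0, 0, 0, 93, 0, 0, 0, 0, 93, 0, 0, 0, 0, 50, 0, 0, 0, 0, 50, 0, 0, 0, 0, 50, 0, 0, 0, 0, 50, 0, 0, 0, 0, 50]}}

```text
t: 10.38
tool_pos: [0.6103, 0.1009, 0.0092]
orientation: [2.012, 2.412, 0.001]
force: [-0.5, -0.4, -0.1]
opening: 0.0641
gripper_force: 0.0
```

{"op": "play_rows", "data": {"deltas": [0, 0, 0, 0, 50, 0, 0, 0, 0, 50]}}

```text
t: 10.55
tool_pos: [0.61, 0.1008, 0.0089]
orientation: [2.012, 2.412, 0.0]
force: [-0.7, -0.4, 1.8]
opening: 0.0555
gripper_force: 20.0
```

{"op": "play_rows", "data": {"deltas": [0, 0, -20, 0, 50, 0, 0, -40, 0, 50, 0, 0, -40, 0, 50, 0, 0, -40, 0, 50, -30, -16, -12, 0, 50, -30, -16, 0, 0, 50, -30, -16, 0, 0, 50, -30, -16, 0, 0, 50, -30, -16, 0, 0, 50, -30, -16, 0, 0, 50]}}

```text
t: 11.38
tool_pos: [0.5469, -0.0948, 0.1606]
orientation: [-2.012, -2.413, 0.0]
force: [0.3, -0.4, -0.4]
opening: 0.0552
gripper_force: 20.0
```

{"op": "play_rows", "data": {"deltas": [0, 0, 0, 0, 50, 0, 0, 0, 0, 50, 0, 0, 0, 0, 50, 0, 0, 0, 0, 50, 0, 0, 0, 0, 50, 0, 0, 0, 0, 50]}}

```text
t: 11.88
tool_pos: [0.548, -0.0924, 0.1606]
orientation: [-2.01, -2.414, -0.0]
force: [-0.4, 0.1, -0.9]
opening: 0.055
gripper_force: 20.0
```

{"op": "play_rows", "data": {"deltas": [-1, -1, 15, 0, 50, 0, 0, 15, 0, 50, 0, 0, 15, 0, 50, 0, 0, 15, 0, 50, 0, 0, 15, 0, 50, 0, 0, 6, 0, 50, 0, 0, 0, 0, 50, 0, 0, 0, 0, 50, 0, 0, 0, 0, 50]}}

```text
t: 12.63
tool_pos: [0.5478, -0.0946, 0.0808]
orientation: [2.011, 2.412, 0.001]
force: [0.6, 0.3, -0.7]
opening: 0.0551
gripper_force: 20.0
```

{"op": "play_rows", "data": {"deltas": [0, 0, 4, 0, 50, 0, 0, 0, 0, 50, 0, 0, 0, 0, 85, 0, 0, 0, 0, 85, 0, 0, 0, 0, 85, 0, 0, 0, 0, 85, 0, 0, -15, 0, 85, 0, 0, -30, 0, 85, 0, 0, -40, 0, 85, 0, 0, -15, 0, 85]}}

```text
t: 13.47
tool_pos: [0.549, -0.0952, 0.1811]
orientation: [2.009, 2.408, 0.004]
force: [1.3, -0.7, 0.7]
opening: 0.0852
gripper_force: 0.0
```

{"op": "play_rows", "data": {"deltas": [0, 0, 0, 0, 85, 0, 0, 0, 0, 85, 0, 0, 0, 0, 85]}}

```text
t: 13.72
tool_pos: [0.5464, -0.0945, 0.1745]
orientation: [-2.012, -2.411, 0.001]
force: [0.4, -0.1, -0.8]
opening: 0.0851
gripper_force: 0.0
```

```bash
python3 - <<'E'
from plant import robot
from h import *
s=robot.read_state();print(s["t"],s["tool_pos"])
c=robot.read_camera("side");a=robot.read_camera("scene")
cv2.imwrite("pics/p4.png",np.hstack([cv2.resize(a["pixels"][200:350,260:460],(400,300)),cv2.resize(c["pixels"][160:300,270:420],(321,300))]))
print(comps(masks(a["pixels"])["green"],a,.008,(190,190,400,320)),comps(masks(c["pixels"])["green"],c,.008,(250,235,400,420)))
E
```

```text
13.7167 [ 0.54635545 -0.09452597  0.17447735]
[(277.9, 253.4, np.int32(15), np.int32(13), array([0.4693, 0.1197, 0.008 ]))] [(337.2, 302.5, np.int32(20), np.int32(16), array([0.4647, 0.1178, 0.008 ]))]
```

View pics/p4.png

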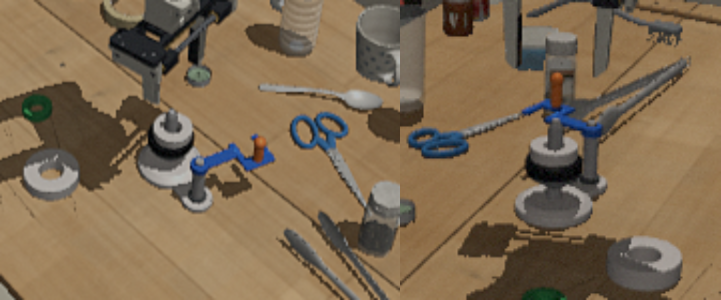

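{"op": "play_rows", "data": {"deltas": [32, -5.5, 0, 0, 85, 32, -5.5, 0, 0, 85, 32, -5.5, 0, 0, 85, 32, -5.5, 20, 0, 85, 32, -5.5, 20, 0, 85, 32, -5.5, 25, 0, 85, 31, -5.2, 30, 0, 85, 0, 0, 20, 0, 85, 0, 0, 0, 0, 85, 0, 0, 0, 0, 85]}}

```text
t: 14.65
tool_pos: [0.4678, 0.1164, 0.06]
orientation: [-2.009, -2.411, 0.006]
force: [-0.0, -0.2, 0.7]
opening: 0.0853
gripper_force: 0.0
```

{"op": "play_rows", "data": {"deltas": [0, 0, 0, 0, 85, 0, 0, 0, 0, 85]}}

```text
t: 14.82
tool_pos: [0.4714, 0.116, 0.0635]
orientation: [2.013, 2.41, 0.003]
force: [0.9, -0.4, -0.4]
opening: 0.085
gripper_force: 0.0
```

{"op": "play_rows", "data": {"deltas": [2.5, 0, 25, 0, 85, 0, 0, 18, 0, 85, 0, 0, 9, 0, 85, 0, 0, 0, 0, 85, 0, 0, 0, 0, 85, 0, 0, 0, 0, 40, 0, 0, 0, 0, 40, 0, 0, 0, 0, 40, 0, 0, 0, 0, 40, 0, 0, 0, 0, 40]}}

```text
t: 15.65
tool_pos: [0.4697, 0.1192, 0.0104]
orientation: [2.012, 2.412, 0.001]
force: [-0.5, 0.1, 0.4]
opening: 0.0565
gripper_force: 0.0
```

{"op": "play_rows", "data": {"deltas": [0, 0, 0, 0, 40, 0, 0, 0, 0, 40, 0, 0, 0, 0, 40]}}

```text
t: 15.9
tool_pos: [0.4693, 0.1191, 0.01]
orientation: [-2.012, -2.412, 0.0]
force: [-1.6, -0.3, 2.7]
opening: 0.0442
gripper_force: 20.0
```

{"op": "play_rows", "data": {"deltas": [0, 0, -20, 0, 40, 0, 0, -40, 0, 40, 0, 0, -40, 0, 40, -31, 5.5, -40, 0, 40, -32, 5.5, -15, 0, 40, -32, 5.5, 0, 0, 40, -32, 5.5, 0, 0, 40, -32, 5.5, 0, 0, 40, -32, 5.5, 0, 0, 40, -32, 5.5, 0, 0, 40]}}

```text
t: 16.73
tool_pos: [0.5455, -0.0896, 0.1575]
orientation: [-2.012, -2.412, -0.0]
force: [0.3, 0.5, -0.5]
opening: 0.0444
gripper_force: 20.0
```

{"op": "play_rows", "data": {"deltas": [0, 0, 0, 0, 40, 0, 0, 0, 0, 40, 0, 0, 0, 0, 40, 0, 0, 0, 0, 40, 0, 0, 0, 0, 40, 0, 0, 0, 0, 40]}}

```text
t: 17.23
tool_pos: [0.5451, -0.087, 0.1577]
orientation: [-2.011, -2.414, -0.0]
force: [-1.1, 0.1, -0.5]
opening: 0.0443
gripper_force: 20.0
```

{"op": "play_rows", "data": {"deltas": [-6, 0, 0, 0, 40, 0, 0, 0, 0, 40, 0, 0, 0, 0, 40, 0, 0, 0, 0, 40]}}

```text
t: 17.57
tool_pos: [0.5463, -0.0939, 0.1577]
orientation: [2.012, 2.412, 0.0]
force: [0.4, 0.5, -0.9]
opening: 0.0447
gripper_force: 20.0
```

{"op": "play_rows", "data": {"deltas": [0, 0, 12, 0, 40, 0, 0, 12, 0, 40, 0, 0, 12, 0, 40, 0, 0, 12, 0, 40, 0, 0, 8, 0, 40, 0, 0, 4, 0, 40, 0, 0, 2, 0, 40, 0, 0, 0, 0, 40, 0, 0, 0, 0, 40]}}

```text
t: 18.32
tool_pos: [0.5467, -0.094, 0.0961]
orientation: [2.012, 2.412, 0.0]
force: [-0.4, -0.2, 0.4]
opening: 0.0444
gripper_force: 20.0
```

{"op": "play_rows", "data": {"deltas": [0, 0, 0, 0, 70, 0, 0, 0, 0, 70, 0, 0, 0, 0, 70, 0, 0, -10, 0, 70, 0, 0, -20, 0, 70, 0, 0, -15, 0, 28, 0, 0, 0, 0, 28, 0, 0, 0, 0, 28, 0, 0, 0, 0, 28, 0, 0, 0, 0, 28]}}

```text
t: 19.15
tool_pos: [0.5456, -0.0937, 0.1394]
orientation: [-2.011, -2.411, 0.001]
force: [0.2, -0.0, -0.6]
opening: 0.0412
gripper_force: 0.0
```

{"op": "play_rows", "data": {"deltas": [0, 0, 0, 0, 28, 0, 0, 0, 0, 28, 0, 0, 0, 0, 28]}}

```text
t: 19.4
tool_pos: [0.546, -0.0938, 0.1399]
orientation: [-2.012, -2.412, 0.001]
force: [-0.5, 0.4, 0.0]
opening: 0.0284
gripper_force: 0.0
```

{"op": "play_rows", "data": {"deltas": [0, 0, 12, 0, 28, 0, 0, 12, 0, 28, 0, 0, 10, 0, 28, 0, 0, 6, 0, 28, 0, 0, 6, 0, 28, 0, 0, 6, 0, 28, 0, 0, 6, 0, 28, 0, 0, 5, 0, 28, 0, 0, 0, 0, 28, 0, 0, 0, 0, 28]}}

```text
t: 20.23
tool_pos: [0.5465, -0.094, 0.0773]
orientation: [2.012, 2.412, 0.0]
force: [0.6, -0.5, 0.4]
opening: 0.028
gripper_force: 0.0
```

{"op": "play_rows", "data": {"deltas": [0, 0, 3, 0, 28, 0, 0, 2, 0, 28, 0, 0, 2, 0, 28, 0, 0, 0, 0, 28, 0, 0, 0, 0, 28]}}

```text
t: 20.65
tool_pos: [0.5471, -0.0941, 0.0712]
orientation: [2.011, 2.411, 0.001]
force: [0.1, -0.0, 4.3]
opening: 0.0282
gripper_force: 2.3
```

{"op": "play_rows", "data": {"deltas": [0, 0, 3, 0, 28, 0, 0, 0, 0, 28, 0, 0, 0, 0, 28]}}

```text
t: 20.9
tool_pos: [0.5474, -0.0942, 0.071]
orientation: [2.011, 2.411, 0.001]
force: [-11.4, 2.7, 27.5]
opening: 0.0279
gripper_force: 13.4
```

{"op": "play_rows", "data": {"deltas": [0, 0, -10, 0, 28, 0, 0, -30, 0, 28, 0, 0, -40, 0, 28, 0, 0, -20, -7, 50, 0, 0, 0, -7, 50, 0, 0, 0, -7, 50, 0, 0, 0, -7, 50, 0, 0, 0, -7, 50, 0, 0, 0, -7, 50, 0, 0, 0, -7, 50]}}

```text
t: 21.73
tool_pos: [0.5461, -0.0938, 0.1671]
orientation: [-0.822, -3.032, -0.0]
force: [0.6, -0.5, 0.2]
opening: 0.05
gripper_force: 0.0
```

```bash
python3 - <<'E'
from plant import robot
from h import *
import pickle
c={n:robot.read_camera(n) for n in("scene","side","wrist")}
s=robot.read_state();Rm=R.from_rotvec(s["orientation"]).as_matrix();print(s["t"],s["tool_pos"],Rm[:2,:2].round(3).tolist())
pickle.dump((s,c),open("d5.pkl","wb"))
uv={}
for n in("scene","side"):
    hsv=cv2.cvtColor(c[n]["pixels"],cv2.COLOR_BGR2HSV).astype(int);m=(hsv[...,0]<16)&(hsv[...,1]>150)&(hsv[...,2]>90)
    W=(340,220,420,320) if n=="scene" else (310,170,380,260)
    M=np.zeros(m.shape,np.uint8);M[W[1]:W[3],W[0]:W[2]]=m[W[1]:W[3],W[0]:W[2]]
    k,l,st,ct=cv2.connectedComponentsWithStats(M);i=1+np.argmax(st[1:,4]);print(n,st[i],ct[i])
    uv[n]=(ct[i],(st[i][0]+st[i][2]/2-.5,st[i][1]+0.))
for j in(0,1):print(tri(c["scene"],uv["scene"][j],c["side"],uv["side"][j]))
print([onplane(c["scene"],*uv["scene"][0],.102),onplane(c["side"],*uv["side"][0],.102)])
print("shaker",onplane(c["scene"],452,296,.109))
E
```

```text
21.8833 [ 0.54611426 -0.09384711  0.16720301] [[-0.859, 0.513], [0.513, 0.859]]
scene [387 268   6  13  44] [389.72727273 273.36363636]
side [341 194   5  16  65] [342.70769231 200.76923077]
[ 0.59375273 -0.21350762  0.10446043]
[ 0.59265863 -0.21114341  0.1247017 ]
[array([ 0.59749524, -0.21158015,  0.102     ]), array([ 0.59381209, -0.2170789 ,  0.102     ])]
shaker [ 0.65428636 -0.3725723   0.109     ]
```

{"op": "play_rows", "data": {"deltas": [-25.6, -19.5, 0, 0, 50, -25.6, -19.5, 0, 0, 50, -25.6, -19.5, 0, 0, 50, -25.6, -19.5, 0, 0, 50, 0, 0, 5, 0, 50, 0, 0, 5, 0, 50, 0, 0, 5, 0, 50, 0, 0, 0, 0, 50, 0, 0, 0, 0, 50]}}

```text
t: 22.63
tool_pos: [0.594, -0.2119, 0.1519]
orientation: [-0.83, -3.028, -0.001]
force: [0.8, -0.2, 1.0]
opening: 0.0498
gripper_force: 0.0
```

{"op": "play_rows", "data": {"deltas": [0, -1, 20, 0, 50, 0, 0, 20, 0, 50, 0, 0, 12, 0, 50, 0, 0, 7, 0, 50, 0, 0, 0, 0, 50, 0, 0, 0, 0, 10, 0, 0, 0, 0, 10, 0, 0, 0, 0, 10, 0, 0, 0, 0, 10, 0, 0, 0, 0, 10], "newtons": 10}}

```text
t: 23.47
tool_pos: [0.5946, -0.2143, 0.0945]
orientation: [0.831, 3.029, -0.0]
force: [-0.9, -0.3, 0.2]
opening: 0.0208
gripper_force: 0.0
```

{"op": "play_rows", "data": {"deltas": [0, 0, 0, 0, 10, 0, 0, 0, 0, 10, 0, 0, 0, 0, 10]}}

```text
t: 23.72
tool_pos: [0.5945, -0.2143, 0.0942]
orientation: [0.831, 3.029, -0.0]
force: [-0.3, 1.0, 2.6]
opening: 0.0162
gripper_force: 10.0
```

```bash
python3 - <<'E'
from plant import robot
from h import *
s=robot.read_state();Rm=R.from_rotvec(s["orientation"]).as_matrix()[:2,:2];p=s["tool_pos"][:2];print(s["t"],s["tool_pos"],s["opening"],s["gripper_force"])
P=np.array([.5467,-.0938]);hy=np.array([.213,.977]);hx=np.array([.977,-.213]);pil=P-.075*hy
r=p-pil;print(np.linalg.norm(r))
a0=np.arctan2(r@hy,r@hx);a1=np.arctan2(75,26);print(a0,a1)
k=p
for a in np.linspace(a0,a1,15)[1:]:
    n=pil+.0794*(np.cos(a)*hx+np.sin(a)*hy);print(((n-k)@Rm*1000).round(1),n.round(4));k=n
E
```

```text
23.7167 [ 0.59447982 -0.21425459  0.09418303] 0.016164791712882508 10.000338703393936
0.07931324834942517
-0.4224252055602325 1.2370941502573463
[-0.5  9.4] [ 0.5997 -0.2064]
[0.7 9.4] [ 0.6039 -0.198 ]
[1.8 9.2] [ 0.607  -0.1891]
[2.9 8.9] [ 0.6091 -0.18  ]
[3.9 8.5] [ 0.61   -0.1706]
[4.9 8. ] [ 0.6099 -0.1612]
[5.8 7.4] [ 0.6087 -0.1519]
[6.7 6.6] [ 0.6063 -0.1428]
[7.4 5.8] [ 0.6029 -0.134 ]
[8.  4.9] [ 0.5985 -0.1257]
[8.6 3.9] [ 0.5931 -0.118 ]
[9.  2.9] [ 0.5869 -0.1109]
[9.2 1.8] [ 0.5798 -0.1047]
[9.4 0.7] [ 0.5721 -0.0993]
```

{"op": "play_rows", "data": {"deltas": [-0.5, 9.4, 0, 0, 10, 0.7, 9.4, 0, 0, 10, 1.8, 9.2, 0, 0, 10, 2.9, 8.9, 0, 0, 10, 3.9, 8.5, 0, 0, 10, 4.9, 8, 0, 0, 10, 5.8, 7.4, 0, 0, 10, 6.7, 6.6, 0, 0, 10, 0, 0, 0, 0, 10, 0, 0, 0, 0, 10]}}

```text
t: 24.55
tool_pos: [0.6059, -0.1406, 0.0938]
orientation: [-0.829, -3.03, -0.002]
force: [-0.4, 1.1, 5.3]
opening: 0.0159
gripper_force: 10.0
```

{"op": "play_rows", "data": {"deltas": [7.4, 5.5, 0, 0, 10, 8, 4.7, 0, 0, 10, 8.6, 3.7, 0, 0, 10, 9, 2.8, 0, 0, 10, 9.2, 1.7, 0, 0, 10, 9.2, 0.7, 0, 0, 10, 2, 0, 0, 0, 10, 1, 0, 0, 0, 10, 0, 0, 0, 0, 10, 0, 0, 0, 0, 10]}}

```text
t: 25.38
tool_pos: [0.569, -0.0982, 0.0937]
orientation: [-0.831, -3.03, -0.001]
force: [1.8, 1.2, 5.3]
opening: 0.0162
gripper_force: 10.0
```

```bash
python3 - <<'E'
from plant import robot
from h import *
s=robot.read_state();p=s["tool_pos"][:2];print(s["t"],s["tool_pos"],s["force"],s["opening"])
P=np.array([.5467,-.0938]);hy=np.array([.213,.977]);hx=np.array([.977,-.213]);r=p-P
print("knob in holder",r@hx,r@hy)
E
```

```text
25.3833 [ 0.56899843 -0.09817017  0.09367682] [1.82889797 1.18309228 5.28627433] 0.01617403315829989
knob in holder 0.022716408789129536 0.0004799123052523446
```

{"op": "play_rows", "data": {"deltas": [2, 0, 0, 0, 10, 2, 0, 0, 0, 10, 0, 0, 0, 0, 10, 0, 0, 0, 0, 10]}}

```text
t: 25.72
tool_pos: [0.5675, -0.0973, 0.094]
orientation: [0.83, 3.025, 0.0]
force: [11.3, -3.6, -2.1]
opening: 0.0158
gripper_force: 10.0
```

```bash
python3 - <<'E'
from plant import robot
from h import *
c={n:robot.read_camera(n) for n in("scene","side","wrist")}
s=robot.read_state();print(s["t"],s["tool_pos"],s["force"],s["opening"],s["gripper_force"])
a=c["scene"]["pixels"][230:320,300:400];b=c["side"]["pixels"][170:270,300:400];w=c["wrist"]["pixels"][200:400,200:440]
f=lambda x,s:cv2.resize(x,s,interpolation=cv2.INTER_CUBIC)
cv2.imwrite("pics/p6.png",np.vstack([np.hstack([f(a,(400,300)),f(b,(400,300))]),np.hstack([f(w,(360,300)),np.zeros((300,440,3),np.uint8)])]))
E
```

```text
25.8667 [ 0.56745986 -0.0972995   0.09401338] [10.89364693 -3.50837043 -1.82278631] 0.01607423983474459 9.9998277425766
```

View pics/p6.png

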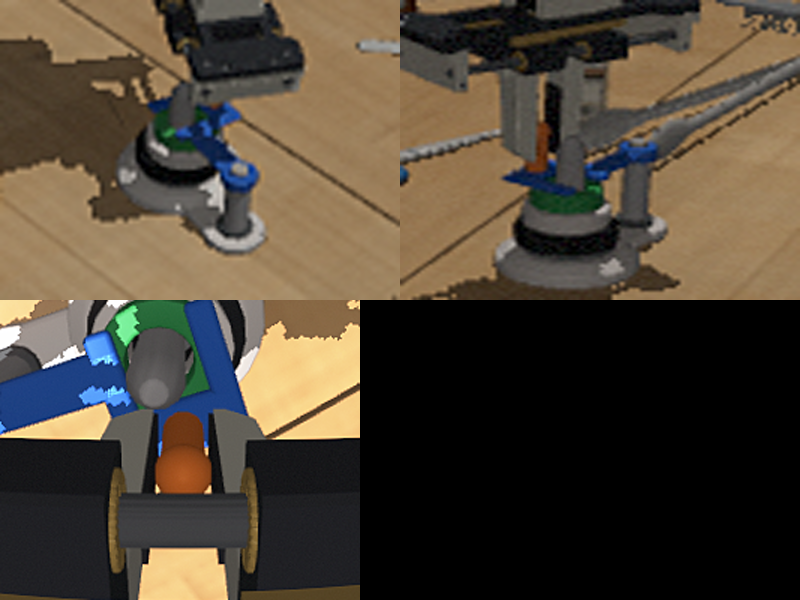

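{"op": "play_rows", "data": {"deltas": [-1, 0, 0, 0, 10, 0, 0, 0, 0, 40, 0, 0, 0, 0, 40, 0, 0, 0, 0, 40, 0, 0, -10, 0, 40, 0, 0, -25, 0, 40, 0, 0, -40, 0, 40, 0, 0, -40, 0, 40, 0, 0, 0, 0, 40, 0, 0, 0, 0, 40]}}

```text
t: 26.7
tool_pos: [0.5683, -0.0975, 0.213]
orientation: [0.829, 3.023, 0.0]
force: [-0.8, -0.0, -0.6]
opening: 0.04
gripper_force: 0.0
```

```bash
python3 - <<'E'
from plant import robot
from h import *
import pickle
s0,c5=pickle.load(open("d5.pkl","rb"))
c={n:robot.read_camera(n) for n in("scene","side","wrist")};s=robot.read_state();print(s["t"],s["tool_pos"],s["opening"])
uv={}
for n in("scene","side"):
    hsv=cv2.cvtColor(c[n]["pixels"],cv2.COLOR_BGR2HSV).astype(int);m=(hsv[...,0]<16)&(hsv[...,1]>150)&(hsv[...,2]>90)
    W=(330,220,400,300) if n=="scene" else (310,170,380,240)
    M=np.zeros(m.shape,np.uint8);M[W[1]:W[3],W[0]:W[2]]=m[W[1]:W[3],W[0]:W[2]]
    k,l,st,ct=cv2.connectedComponentsWithStats(M);i=1+np.argmax(st[1:,4]);print(n,st[i],ct[i]);uv[n]=ct[i]
k=tri(c["scene"],uv["scene"],c["side"],uv["side"]);r=(k-[.5467,-.0938,0])[:2];print(k,"holder xy",r@[.977,-.213],r@[.213,.977])
E
```

```text
26.85 [ 0.56544167 -0.09681237  0.20742021] 0.03979671073980643
scene [351 250   6   5  23] [353.65217391 251.91304348]
side [331 210   6  17  80] [333.2875 217.875 ]
[ 0.57224502 -0.09581636  0.10676342] holder xy 0.025386967410459187 0.0034711094934494857
```

```bash
python3 -c "
from plant import robot
print(robot.close_job())"
```

```text
the job is handed in; nothing more can be done
None
```

I handed the job in at about 27 s of robot time: black, white and green rings are on the post in that order, the stack is pressed home (tops at 71 mm), the keeper arm is in against its stop, and the tea light, dip bowl and salt shaker were not touched. No verdict came back.

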